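Open the folding book stand on the lab bench

ROBOT

A 6-joint arm with a two-finger parallel gripper is mounted at the origin on the work surface. World frame = base frame: x ahead of the robot, y to its left, z up, the work surface at z = 0. Lengths are in m, angles in rad, forces in N, time in s.
With the tool pointing down it reaches from about 0.35 to 0.775 m from the base axis. Payload 5.5 kg.
Tool frame: the origin (TCP) lies at the very end of the fingers, on their centre line; the grasp point (between the pads) lies 19 mm behind it; z points along the fingers, y is the direction in which the jaws open and shut (so a half turn about z gives the same grasp; the last joint's range is limited). The gripper opens to 85 mm and grips with 20 to 120 N. Pads are 22 mm wide; open, the fingers measure 114 mm over their backs; the gripper's body (76 mm by 85 mm) begins 54 mm behind the grasp point. The pads swing forward as they close: fully open they stand 13 mm farther back than shut.
Start: joints at [-1.266, 0.313, 0.046, 1.304, 0, 1.431], TCP at [0.247, -0.519, 0.231] pointing down, gripper open.
Joint ranges: [-2.76, 2.76], [-0.86, 1.69], [-1.03, 1.26], [-2.2, 2.34], [-1.47, 1.5], [-3.14, 3.14]. Speed limits (rad/s): [2.57, 2.57, 3.14, 3.14, 3.14, 3.14].

INTERFACE

Orientations are given as a rotation vector (axis times angle).
In Python, from bench import robot, camera gives the robot as it stands. The module is installed in compiled form; this text tells all that it offers.
- The arm moves only by the tool move_arm, never from a script. Its argument "commands" is a list that holds one entry, the list of rows, each a list of 7 numbers: the opening, from 0 (shut) to 1 (fully open), then the shift along the tool's x, y, z as a fraction of full scale, then the turn, a rotation vector about the tool's x, y, z as a fraction of full scale. A call has 1 to 5 rows; each row is the pose to reach, as a shift and turn from the pose commanded when the call began, along the tool's axes at that moment, turning the shorter way round; what a row does not reach only later rows make up. Full scale, the value 1, is 400 mm for a shift and pi rad for a turn. A row lasts 1/10 s, in which the tool goes at most 50 mm and 8.59 degrees, less where a joint would pass 70% of its speed; a pose out of reach is approached as far as the arm can. A call with a number of a shift or a turn outside -1 to 1 is refused whole. A call with a gripper value outside its range is refused whole. The fingers move at their own pace and stop on an object; "grip_force" is the grip in N (left out, the last holds). Time passes only in rows, so rows that repeat a pose let the fingers close. It gives the time, the measured TCP pose, the force and the opening at its end, in the units of the state.
- robot.get_state(): the state, without advancing time (a new reading comes with each control period).
- camera(name): name is "side" or "top" or "wrist"; returns a dict with "color" (384x512x3 uint8, red, green, blue), "range_z" (384x512 float32, m along the optical axis (not along the pixel's ray), 0 where there is no reading), "mtx" (3x3 intrinsics, pixels), "dist_coeffs" ([k1, k2, p1, p2, k3] as OpenCV has them; the pictures are not rectified), "extrinsics" (4x4, takes a point from camera to world coordinates). Camera axes: x right, y down, z forward; pixel columns grow to the right and rows downward; lengths in m; the calibration is good to about 2 mm. A picture is of the moment at which its call begins.
- robot.sign_off(): hands the job in, once; it reports no verdict.
The state is a dict: "time": time; "q": joint angles; "joint_velocities": joint speeds; "joint_efforts": joint torques, N m; "tcp_pos": TCP position; "eef_rot": TCP orientation; "contact_force": force on the tool from outside, world axes, zero at the start; "moment": the same for the moment, N m; "width": finger opening in m.
Only numpy, scipy, OpenCV 4.12 (cv2) and the standard library are available. Lean on these libraries where they do the work, as an engineer would, in place of code of your own. Each camera call takes 0.05 s, during which the arm holds its last target. There are 200 camera calls.

TASK

Set up the wide folding book stand for the notebook: take the cross bar of its folded wire frame, swing the frame up and over, past upright, until it leans back on its stop and stays there by itself once you let go. Leave the small plate stand folded, and do not move or upset the conical flask that stands behind the book stand.

Things in the scene. Friction and masses are not known exactly. Their poses are not given: they have to be found in the camera images.
- book_stand: Wide folding book stand, fixed: grey base plate 170 x 210 mm, 10 mm thick, with a hinged U-shaped frame of bare 10 mm steel rod. Origin: on the bench, straight below the middle of the hinge axis, which lies 45 mm up along y. The plate reaches 98 mm to -x and 72 mm to +x; it has a lip 22 mm high at x = -50 and a dark stop bracket, 105 mm high, at x = 25 to 71 mm. z up.
- book_bar (a point): Middle of the frame's straight cross bar: 10 mm round steel rod along the stand's y, 150 mm clear between two arms that run to the hinge axis 130 mm away. Folded it is level at (-130, 0, 45) mm from the stand's origin, beyond the plate's edge, 45 mm above the bench, free all round. Open, leaning on the stop, it is at (44, 0, 167) mm.
- book_rest (a joint): Frame angle a: 0 folded level to -x of the stand, 1.571 upright, 1.92 leaning back on its stop. The bar's middle is at (-130 cos a, 0, 45 + 130 sin a) mm from the stand's origin. Nearly free hinge, no spring: released short of upright the frame falls back folded; past upright it falls onto its stop and stays. Frame about 0.2 to 0.36 kg.
- plate_rest (a joint): Frame angle of the small plate stand, same make but smaller (base plate 111 x 120 mm, 8 mm rod, arms 70 mm apart and 85 mm long): 0 = folded, where it is to stay. It stands beside the book stand, to its left or right.
- flask: Empty conical glass flask, 76 mm wide at the foot, 105 mm high, loose, standing on the bench behind the book stand (125 to 150 mm to +x of its origin, up to 50 mm to either side). Origin: centre of its underside, z up.
Mind the look-alikes: they are no part of the job. Leave any blue or green look-alike of the flask alone.

How it is judged:
At the end, for the whole second after the job is handed in: The book stand's frame leans back past upright on its stop (joint book_rest above 1.75 rad, at rest), the small plate stand is still folded (below 0.15 rad), and the flask stands upright (within 10 degrees) within 20 mm of where it was (value of joint book_rest above 1.75 rad and velocity of joint book_rest below 0.1 rad/s and value of joint plate_rest below 0.15 rad and distance of flask from where it was at the start of the episode below 0.02 m and angle between flask's own z axis and vertical below 0.17 rad); the robot touches nothing.
It fails at once if the small plate stand is swung up (value of joint plate_rest above 0.35 rad).
It fails at once if the flask is knocked over (angle between flask's own z axis and vertical above 0.6 rad).
It also fails if it takes over 40 s, if anything falls off the work surface, if the arm or the gripper's body presses on something with over 40 N, if the wrist force passes 120 N, or if a joint passes its speed limit or range.

## Working session

There is one attempt and no reset: what is moved stays moved. The work goes in short steps, Python scripts to look and compute and a tool call to move; the robot and the scene stay as the last step left them, time stands still between calls to the robot, and variables do not carry over. Pictures are saved under pics/ and viewed, about 8 in all and at most 12, crops included, and the job is handed in when it is done.

Besides the shell and the picture viewer there is one more tool, called by a JSON object that holds its "op" and its "data", one argument or row to a line. move_arm: Moves the arm, as the interface text tells. Shift numbers are shares of 400 mm and turn numbers shares of pi rad, none past 1 either way. Its arguments: {"type":"object","properties":{"commands":{"type":"array"},"grip_force":{"type":"number"}},"required":["commands"]}

```bash
mkdir -p pics; cat > h.py <<'E'
import numpy as np, cv2
from bench import robot, camera
from scipy.spatial.transform import Rotation as R
def cloud(c):
    z=c["range_z"]; h,w=z.shape
    u,v=np.meshgrid(np.arange(w),np.arange(h))
    p=cv2.undistortPoints(np.stack([u,v],-1).reshape(-1,1,2).astype(np.float64),c["mtx"],c["dist_coeffs"]).reshape(h,w,2)
    P=np.dstack([p[...,0]*z,p[...,1]*z,z])
    E=np.array(c["extrinsics"]); W=P@E[:3,:3].T+E[:3,3]
    W[z<=0]=np.nan
    return W
E
python3 - <<'E'
from h import *
cs=[camera(n) for n in("top","side")]
np.savez("a.npz",top=cloud(cs[0]),side=cloud(cs[1]),tc=cs[0]["color"],sc=cs[1]["color"])
for n,c in zip(("top","side"),cs):
    cv2.imwrite(f"pics/{n}1.png",cv2.resize(c["color"][...,::-1],(800,600)))
    print(n,np.round(c["extrinsics"],3).tolist())
print(robot.get_state())
E
```

```text
top [[0.081, -0.969, 0.232, 0.401], [-0.997, -0.078, 0.023, -0.038], [-0.004, -0.233, -0.973, 0.94], [0.0, 0.0, 0.0, 1.0]]
side [[-0.984, -0.101, 0.144, 0.423], [-0.175, 0.609, -0.773, 0.832], [-0.01, -0.787, -0.617, 0.771], [0.0, 0.0, 0.0, 1.0]]
{'time': 0.1, 'q': array([-1.26556132e+00,  3.13949868e-01,  4.50872395e-02,  1.30359935e+00,
        3.54921828e-05,  1.43117775e+00]), 'joint_velocities': array([-2.01236931e-05, -5.49027554e-04,  2.15933624e-03,  1.29632105e-04,
       -3.43824016e-05,  1.33405753e-03]), 'joint_efforts': array([ 1.92738393e-03, -4.81725097e+01,  2.99244082e+01,  1.27087411e-02,
       -9.40078939e-05, -1.48336494e-05]), 'tcp_pos': array([ 0.24729029, -0.5186023 ,  0.23048188]), 'eef_rot': array([-3.06257754e+00, -6.92659903e-01,  1.60767044e-04]), 'contact_force': array([ 0.06219541, -0.17165796, -0.13076333]), 'moment': array([ 0.02509351, -0.03098911,  0.0122554 ]), 'width': 0.08561500252489165}
```

View pics/top1.png

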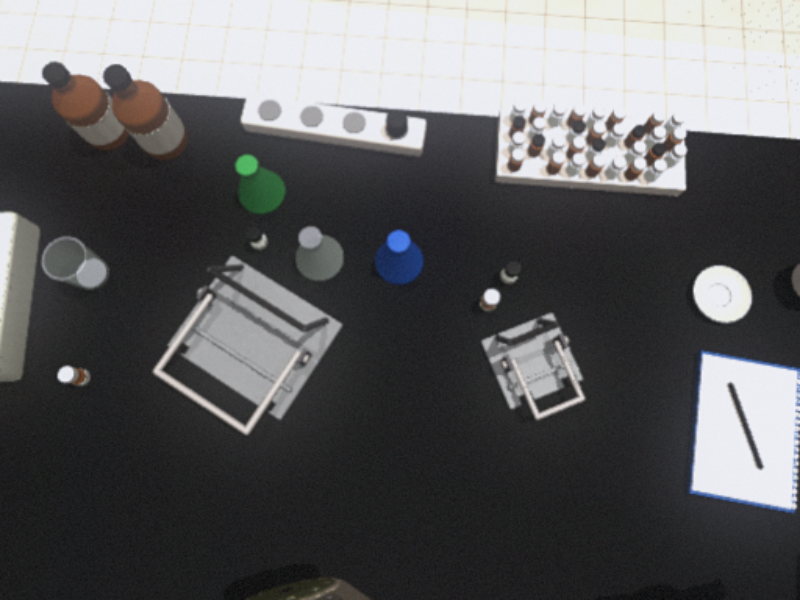

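View pics/side1.png

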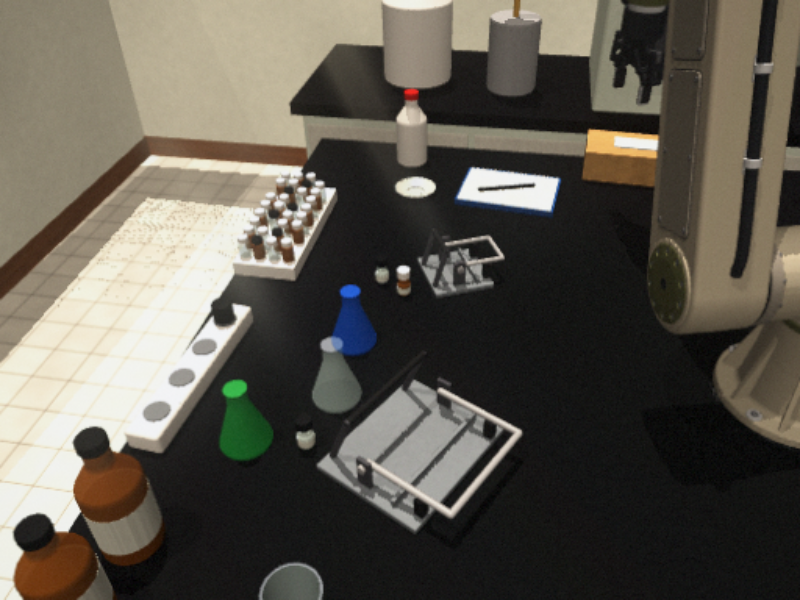

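The top view shows two stands. The wide one has its bar from about (155,372) to (247,430) and its stop at the upper right. The small one is near (540,370). The wide stand fits the book stand because its frame is clearly larger. The clear flask behind it, at (320,255), is the one to protect; the blue and green flasks are look-alikes.

```bash
python3 - <<'E'
from h import *
d=np.load("a.npz")
c=camera("top")
def ray(px,z):
    px=np.array(px,float)*0.64
    p=cv2.undistortPoints(px.reshape(-1,1,2),c["mtx"],c["dist_coeffs"]).reshape(-1,2)
    E=np.array(c["extrinsics"]); D=np.c_[p,np.ones(len(p))]@E[:3,:3].T
    return E[:3,3]+D*((z-E[2,3])/D[:,2])[:,None]
print("bar corners, hinges",ray([(155,372),(247,430),(209,295),(306,357)],.045).round(3).tolist())
print("small",ray([(538,416),(583,398)],.045).round(3).tolist())
print("flask",ray([(320,260)],.02).round(3).tolist())
# bright rod mask
g=c["color"].min(2).astype(int); W=cloud(c)
m=np.zeros(g.shape,np.uint8); cv2.fillPoly(m,[np.int32(np.array([(145,372),(162,360),(258,425),(247,440)])*.64)],1)
m=(m>0)&(g>130)
v,u=np.nonzero(m); P=ray(np.c_[u,v]/.64,.048)
print(len(u),"bar z",np.nanmedian(W[m][:,2]))
r=cv2.minAreaRect((P[:,:2]*1000).astype(np.float32));print(r,cv2.boxPoints(r).round(1).tolist())
rr=W[(np.nan_to_num(W[...,2])>.05)]
f=d["tc"][70:280,80:330]; cv2.imwrite("pics/crop.png",cv2.resize(f[...,::-1],(750,630))[:600])
E
```

```text
bar corners, hinges [[0.47, 0.333, 0.045], [0.4, 0.188, 0.045], [0.591, 0.272, 0.045], [0.51, 0.117, 0.045]]
small [[0.453, -0.223, 0.045], [0.483, -0.286, 0.045]]
flask [[0.665, 0.117, 0.02]]
339 bar z 0.04940231327872918
((441.78961181640625, 257.2201232910156), (168.3729705810547, 21.75527000427246), 62.72681427001953) [[393.5, 187.39999389648438], [412.8999938964844, 177.39999389648438], [490.0, 327.1000061035156], [470.70001220703125, 337.0]]
```

View pics/crop.png

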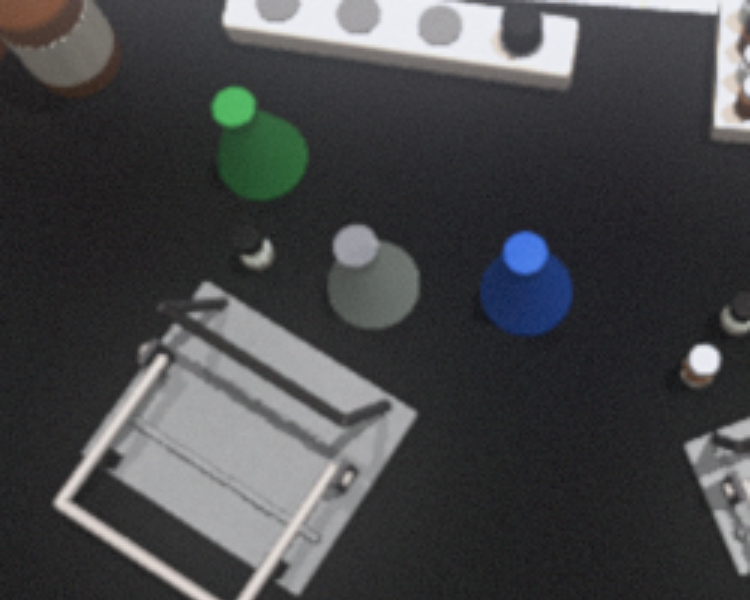

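The crop confirms it: wide stand at lower left, clear flask behind its stop. The bar's middle is about (0.436, 0.259), the bar runs at about 63° yaw, and the hinge middle is about (0.551, 0.195). I'll grip from above with the tool vertical and the jaws along stand x.

```bash
cat > t.py <<'E'
import sys
from h import *
def rows(targets,yaw=63.):
    s=robot.get_state(); R0=R.from_rotvec(s["eef_rot"])
    a=np.radians(yaw); X=[np.cos(a),np.sin(a),0]; Z=[0,0,-1]; R1=R.from_matrix(np.c_[X,np.cross(Z,X),Z])
    t=(R0.inv()*R1).as_rotvec()/np.pi
    print("now",s["tcp_pos"].round(4),"F",s["contact_force"].round(1),"w",round(s["width"],4),"q6",s["q"][5].round(2),"t",s["time"])
    for p in targets: print(np.round(R0.inv().apply(np.array(p)-s["tcp_pos"])/.4,3).tolist(),t.round(3).tolist())
E
python3 -c "
from t import *
rows([(.40,-.13,.23),(.436,.259,.16)])"
```

```text
now [ 0.2473 -0.5187  0.2306] F [ 0.1 -0.1 -0.5] w 0.0858 q6 1.43 t 0.15
[0.763, -0.713, 0.003] [-0.0, -0.0, -0.208]
[1.262, -1.552, 0.179] [-0.0, -0.0, -0.208]
```

{"op": "move_arm", "data": {
  "commands": [
    [[0.6, 0.763, -0.713, 0, 0, 0, -0.208], [0.6, 0.763, -0.713, 0, 0, 0, -0.208], [0.6, 0.763, -0.713, 0, 0, 0, -0.208], [0.6, 0.763, -0.713, 0, 0, 0, -0.208], [0.6, 0.763, -0.713, 0, 0, 0, -0.208]]
  ],
  "grip_force": 30
}}

```text
time: 0.65
tcp_pos: [0.339, -0.2845, 0.2311]
eef_rot: [-2.677, -1.644, -0.0]
contact_force: [0.9, 1.0, 1.0]
width: 0.0513
```

```bash
python3 -c "
from t import *
rows([(.40,-.13,.23),(.436,.259,.16)])"
```

```text
now [ 0.339  -0.2845  0.2311] F [0.9 1.  1. ] w 0.0513 q6 1.16 t 0.65
[0.413, -0.039, 0.003] [-0.0, -0.0, 0.001]
[1.321, -0.398, 0.178] [-0.0, -0.0, 0.001]
```

{"op": "move_arm", "data": {
  "commands": [
    [[0.6, 1, -0.3, 0, 0, 0, 0], [0.6, 1, -0.3, 0, 0, 0, 0], [0.6, 1, -0.3, 0, 0, 0, 0], [0.6, 1, -0.3, 0, 0, 0, 0], [0.6, 1, -0.3, 0, 0, 0, 0]]
  ]
}}

```text
time: 1.15
tcp_pos: [0.3837, -0.0386, 0.2313]
eef_rot: [2.68, 1.639, 0.001]
contact_force: [1.0, -0.9, 1.1]
width: 0.0513
```

```bash
python3 -c "
from t import *
rows([(.436,.259,.16)])"
```

```text
now [ 0.3837 -0.0386  0.2313] F [ 1.  -0.9  1.1] w 0.0513 q6 1.73 t 1.15
[0.722, -0.223, 0.178] [0.0, -0.0, -0.001]
```

{"op": "move_arm", "data": {
  "commands": [
    [[0.6, 0.722, -0.223, 0.178, 0, 0, 0], [0.6, 0.722, -0.223, 0.178, 0, 0, 0], [0.6, 0.722, -0.223, 0.178, 0, 0, 0], [0.6, 0.722, -0.223, 0.178, 0, 0, 0], [0.6, 0.722, -0.223, 0.178, 0, 0, 0]]
  ]
}}

```text
time: 1.65
tcp_pos: [0.4256, 0.2014, 0.1735]
eef_rot: [2.679, 1.64, 0.0]
contact_force: [2.1, -0.6, -0.2]
width: 0.0512
```

```bash
python3 -c "
from t import *
rows([(.436,.259,.13)])"
```

```text
now [0.4256 0.2014 0.1735] F [ 2.1 -0.6 -0.2] w 0.0512 q6 2.31 t 1.65
[0.14, -0.042, 0.109] [0.0, -0.0, -0.0]
```

{"op": "move_arm", "data": {
  "commands": [
    [[0.6, 0.14, -0.042, 0.109, 0, 0, 0], [0.6, 0.14, -0.042, 0.109, 0, 0, 0], [0.6, 0.14, -0.042, 0.109, 0, 0, 0], [0.6, 0.14, -0.042, 0.109, 0, 0, 0]]
  ]
}}

```text
time: 2.05
tcp_pos: [0.4356, 0.2565, 0.1299]
eef_rot: [2.679, 1.641, -0.003]
contact_force: [0.1, 0.1, -0.8]
width: 0.0512
```

```bash
python3 - <<'E'
from t import *
c=camera("wrist"); cv2.imwrite("pics/w1.png",c["color"][...,::-1])
W=cloud(c); g=c["color"].min(2)
rows([(.436,.259,.026)])
z=np.nan_to_num(W[...,2]); m=(z>.040)&(z<.060)&(g>110)&(np.hypot(W[...,0]-.436,W[...,1]-.259)<.12)
P=W[m]; print(len(P))
o=np.array([.436,.259]); ex=np.array([.891,-.454]); ey=np.array([.454,.891])
a=(P[:,:2]-o)@ex; b=(P[:,:2]-o)@ey
k=(abs(b)<.06)&(abs(a)<.03); f=np.polyfit(b[k],a[k],1); print("bar offset x, slope deg",f[1],np.degrees(f[0]),"z top",np.percentile(P[k,2],[50,95]))
k2=(a>.02)&(a<.1)
print("arm b",np.median(b[k2&(b>0)]),np.median(b[k2&(b<0)]))
E
```

```text
now [0.4361 0.2561 0.1306] F [0.1 0.3 0.3] w 0.0509 q6 2.42 t 2.1
[0.006, -0.004, 0.261] [0.0, 0.0, -0.0]
4702
bar offset x, slope deg 0.000523808152059033 0.38214284577125346 z top [0.0492866  0.05067367]
arm b 0.08005500361371731 -0.0771601987078727
```

View pics/w1.png

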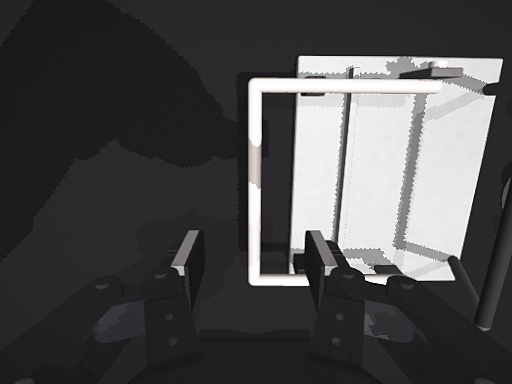

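The wrist view shows the bar at column 255, centred between the jaws, with the arms at rows 85 and 280. The depth fit agrees to about 1 mm. I'll descend and grip.

{"op": "move_arm", "data": {
  "commands": [
    [[0.6, 0.009, -0.003, 0.09, 0, 0, 0], [0.6, 0.009, -0.003, 0.18, 0, 0, 0], [0.6, 0.009, -0.003, 0.24, 0, 0, 0], [0.6, 0.009, -0.003, 0.261, 0, 0, 0], [0.6, 0.009, -0.003, 0.261, 0, 0, 0]]
  ]
}}

```text
time: 2.6
tcp_pos: [0.4367, 0.2593, 0.026]
eef_rot: [2.681, 1.637, -0.002]
contact_force: [-0.5, -0.2, 0.3]
width: 0.0512
```

{"op": "move_arm", "data": {
  "commands": [
    [[0, 0, 0, 0, 0, 0, 0], [0, 0, 0, 0, 0, 0, 0], [0, 0, 0, 0, 0, 0, 0], [0, 0, 0, 0, 0, 0, 0], [0, 0, 0, 0, 0, 0, 0]]
  ],
  "grip_force": 30
}}

```text
time: 3.1
tcp_pos: [0.4379, 0.2609, 0.0274]
eef_rot: [2.679, 1.64, 0.004]
contact_force: [-1.2, -0.3, 7.0]
width: 0.0091
```

```bash
python3 - <<'E'
from t import *
rows([])
for a in [.15,.35,.55,.75,.95,1.15,1.3,1.45,1.6,1.72,1.82,1.88,1.92]:
    print(a,[round(.13*(1-np.cos(a))/.4,3),round(-.13*np.sin(a)/.4,3)])
E
```

```text
now [0.4379 0.2609 0.0274] F [-1.2 -0.3  7. ] w 0.0091 q6 2.42 t 3.1
0.15 [np.float64(0.004), np.float64(-0.049)]
0.35 [np.float64(0.02), np.float64(-0.111)]
0.55 [np.float64(0.048), np.float64(-0.17)]
0.75 [np.float64(0.087), np.float64(-0.222)]
0.95 [np.float64(0.136), np.float64(-0.264)]
1.15 [np.float64(0.192), np.float64(-0.297)]
1.3 [np.float64(0.238), np.float64(-0.313)]
1.45 [np.float64(0.286), np.float64(-0.323)]
1.6 [np.float64(0.334), np.float64(-0.325)]
1.72 [np.float64(0.373), np.float64(-0.321)]
1.82 [np.float64(0.405), np.float64(-0.315)]
1.88 [np.float64(0.424), np.float64(-0.31)]
1.92 [np.float64(0.436), np.float64(-0.305)]
```

Gripped: width is about 9 mm on the rod. First part of the arc, gently.

{"op": "move_arm", "data": {
  "commands": [
    [[0, 0, 0.004, -0.049, 0, 0, 0], [0, 0, 0.01, -0.08, 0, 0, 0], [0, 0, 0.02, -0.111, 0, 0, 0], [0, 0, 0.033, -0.14, 0, 0, 0], [0, 0, 0.048, -0.17, 0, 0, 0]]
  ]
}}

```text
time: 3.6
tcp_pos: [0.4531, 0.2529, 0.0946]
eef_rot: [-2.676, -1.64, 0.0]
contact_force: [-1.6, 4.8, -1.4]
width: 0.0087
```

```bash
python3 - <<'E'
from t import *
rows([(.4367+.019*.891,.2595-.019*.454,.094)])
c=camera("side"); cv2.imwrite("pics/s2.png",cv2.resize(c["color"][150:,100:400][...,::-1],None,fx=2,fy=2))
E
```

```text
now [0.4531 0.2529 0.0946] F [-1.6  4.8 -1.4] w 0.0087 q6 2.39 t 3.6
[-0.004, 0.003, 0.001] [-0.001, -0.001, -0.0]
```

View pics/s2.png

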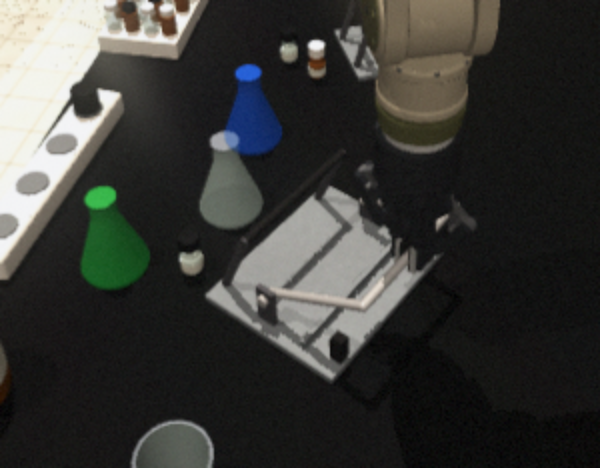

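The side view shows the frame lifting: the arm runs from the hinge at (270,292) to the bar at (365,303). Forces are small, so I'll continue along the arc.

{"op": "move_arm", "data": {
  "commands": [
    [[0, 0, 0.018, -0.027, 0, 0, 0], [0, 0, 0.039, -0.052, 0, 0, 0], [0, 0, 0.063, -0.074, 0, 0, 0], [0, 0, 0.088, -0.094, 0, 0, 0], [0, 0, 0.115, -0.112, 0, 0, 0]]
  ]
}}

```text
time: 4.15
tcp_pos: [0.4927, 0.2326, 0.1407]
eef_rot: [-2.674, -1.64, 0.001]
contact_force: [-7.9, 4.5, 9.8]
width: 0.0088
```

{"op": "move_arm", "data": {
  "commands": [
    [[0, 0, 0.029, -0.015, 0, 0, 0], [0, 0, 0.052, -0.024, 0, 0, 0], [0, 0, 0.075, -0.031, 0, 0, 0], [0, 0, 0.099, -0.037, 0, 0, 0], [0, 0, 0.123, -0.041, 0, 0, 0]]
  ]
}}

```text
time: 4.65
tcp_pos: [0.5392, 0.2086, 0.1572]
eef_rot: [2.679, 1.64, 0.003]
contact_force: [-2.4, 0.5, 6.3]
width: 0.0085
```

{"op": "move_arm", "data": {
  "commands": [
    [[0, 0, 0.03, -0.002, 0, 0, 0], [0, 0, 0.06, -0.001, 0, 0, 0], [0, 0, 0.087, 0.002, 0, 0, 0], [0, 0, 0.113, 0.006, 0, 0, 0], [0, 0, 0.129, 0.011, 0, 0, 0]]
  ]
}}

```text
time: 5.15
tcp_pos: [0.5861, 0.1844, 0.1509]
eef_rot: [2.679, 1.639, 0.002]
contact_force: [-0.7, 0.4, 5.8]
width: 0.0088
```

```bash
python3 - <<'E'
from t import *
rows([])
c=camera("side"); cv2.imwrite("pics/s3.png",cv2.resize(c["color"][120:370,100:400][...,::-1],None,fx=2,fy=2))
E
```

```text
now [0.5861 0.1844 0.1509] F [-0.7  0.4  5.8] w 0.0088 q6 2.22 t 5.15
```

View pics/s3.png

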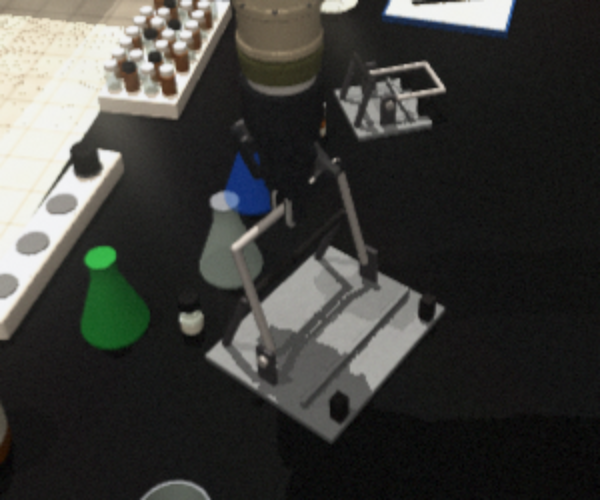

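The frame is past upright, leaning at (240,245), with the flask clear behind it. I'll open and lift straight up.

{"op": "move_arm", "data": {
  "commands": [
    [[0.7, 0, 0, 0, 0, 0, 0], [0.7, 0, 0, 0, 0, 0, 0], [0.7, 0, 0, 0, 0, 0, 0], [0.7, 0, 0, 0, 0, 0, 0], [0.7, 0, 0, 0, 0, 0, 0]]
  ]
}}

```text
time: 5.7
tcp_pos: [0.5843, 0.185, 0.1507]
eef_rot: [-2.679, -1.64, 0.001]
contact_force: [-0.4, -0.2, -0.5]
width: 0.0598
```

{"op": "move_arm", "data": {
  "commands": [
    [[0.7, 0, 0.01, -0.05, 0, 0, 0], [0.7, 0, 0.01, -0.1, 0, 0, 0], [0.7, 0, 0.01, -0.2, 0, 0, 0], [0.7, 0, 0.01, -0.3, 0, 0, 0], [0.7, 0, 0.01, -0.3, 0, 0, 0]]
  ]
}}

```text
time: 6.2
tcp_pos: [0.5906, 0.1836, 0.2773]
eef_rot: [2.676, 1.638, 0.015]
contact_force: [0.8, -0.2, 0.8]
width: 0.0599
```

```bash
python3 - <<'E'
from t import *
rows([])
c=camera("side"); cv2.imwrite("pics/s4.png",cv2.resize(c["color"][100:370,100:400][...,::-1],None,fx=2,fy=2))
W=cloud(c); d=np.load("a.npz")
o=np.array([.551,.195]);ex=np.array([.891,-.454]); ey=np.array([.454,.891])
def sel(W,lo,hi,a0,a1,b0,b1):
    a=(W[...,:2]-o)@ex;b=(W[...,:2]-o)@ey
    m=(W[...,2]>lo)&(W[...,2]<hi)&(a>a0)&(a<a1)&(b>b0)&(b<b1); return a[m],b[m],W[m][:,2]
a,b,z=sel(W,.11,.19,-.03,.1,-.1,.1); 
f=np.degrees(0) ; print("bar top region",len(a),"a",np.median(a[z>.16]),"z",np.percentile(z,98))
for w in (d["side"],W):
    a,b,z=sel(w,.02,.12,.09,.2,-.08,.06); print("flask",len(a),a.mean(),b.mean(),z.max())
E
```

```text
now [0.5906 0.1836 0.2773] F [ 0.8 -0.2  0.8] w 0.0599 q6 2.21 t 6.2
bar top region 605 a 0.04166307034171819 z 0.17464515441620432
flask 806 0.13465497743337393 -0.0005866095350786642 0.10929264524032489
flask 670 0.13670078831402885 -0.0002293489886278115 0.11039732809897429
```

View pics/s4.png

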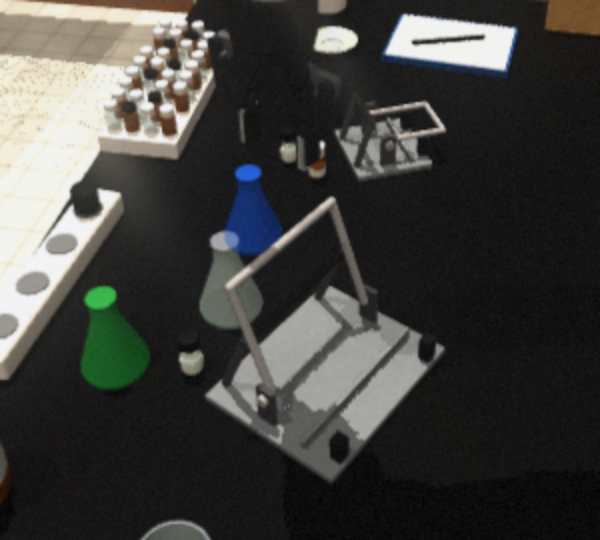

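The frame leans on its stop with the bar at stand x of about 42 mm (44 expected). The gripper is clear, the flask has not moved and the plate stand is folded. I'm handing the job in.

```bash
python3 -c "
from bench import robot
print(robot.sign_off())"
```

```text
the job is handed in; nothing more can be done
None
```

The book stand is set up. I gripped its cross bar from above, swung the frame along its arc past upright to about 1.85 rad, let go, lifted clear and handed the job in after about 6.2 s of robot time.

- **Frame:** after release the bar measured at stand x ≈ 42 mm with its top at about 0.175 m. Fully open on the stop should be 44 mm and 0.172 m, so it is leaning on the stop without the gripper.
- **Flask:** it stands upright. Its measured centre shifted by about 2 mm; the frame partly hid it in the second view, so I take that as no movement.
- **Plate stand:** it looks still folded in the last picture; I did not measure its angle.
- **Forces:** the readings after each move stayed within about 14 N, and the gripper was about 0.1 m above the bar at the end, touching nothing.

No check failed or disagreed. `robot.sign_off()` gave no verdict.

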